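# Lock the clamping turntable with its pin and prove it

## Robot

A 6-joint arm with a two-finger parallel gripper is mounted at the origin on the work surface. World frame = base frame: x ahead of the robot, y to its left, z up, the work surface at z = 0. Lengths are in mm, angles in rad, forces in N, time in s.
With the tool pointing down it reaches from about 325 to 750 mm from the base axis. Payload 7.6 kg.
Tool frame: the origin (TCP) lies on the mounting face of the last link; the fingertips stand arm.nose_length ahead of it and the grasp point (between the pads) lies 155 mm ahead of it (arm.nose_length is the distance from the TCP to the fingertips, in mm); y points along the fingers, z is the direction in which the jaws open and shut, and the axes are right-handed (so a half turn about y gives the same grasp; the last joint's range is limited). The gripper opens to 85 mm and grips with 20 to 120 N. Pads are 22 mm wide; open, the fingers measure 114 mm over their backs; the gripper's body (76 mm by 85 mm) begins 54 mm behind the grasp point. The pads swing forward as they close: fully open they stand 13 mm farther back than shut.
Start: joints at [-1.227, 0.052, 1.401, -0, 1.689, -0.07], TCP at [211.119, -480.685, 404.723] pointing down, gripper open.
Joint ranges: [-2.9, 2.9], [-0.91, 2.17], [0.12, 2.37], [-1.06, 4.2], [0.26, 2.73], [-2.93, 2.93]. Speed limits (rad/s): [2.57, 2.57, 3.01, 3.14, 3.14, 3.14].

## Interface

Orientations are given as a 3x3 rotation matrix whose columns are the frame's x, y, z axes.
In Python, from station import status, imaging, arm gives the robot as it stands. The module is installed in compiled form; this text tells all that it offers.
- The arm moves only by the shell command python3 -m crank 'ROWS'. ROWS is text: rows parted by semicolons, each of 5 numbers parted by spaces: the shift along the tool's x, y, z as a fraction of full scale, then the turn about the tool's y as a fraction of full scale, then the opening in per cent of the stroke, from 0 (shut) to 100 (fully open). A call has 1 to 5 rows; each row is the pose to reach, as a shift and turn from the pose commanded when the call began, along the tool's axes at that moment, turning the shorter way round; what a row does not reach only later rows make up. Full scale, the value 1, is 0.5 m for a shift and 180 degrees for a turn. A row lasts 1/10 s, in which the tool goes at most 50 mm and 8.59 degrees, less where a joint would pass 70% of its speed; a pose out of reach is approached as far as the arm can. A call with a number of a shift or a turn outside -1 to 1 is refused whole. A call with a gripper value outside its range is refused whole. The fingers move at their own pace and stop on an object; the grip force is fixed at half the most. Time passes only in rows, so rows that repeat a pose let the fingers close. It gives the time, the measured TCP pose, the force and the opening at its end, in the units of the state.
- status.read_state(): the state, without advancing time (a new reading comes with each control period).
- imaging.camera(name): name is "scene" or "top"; returns the picture (384x512x3 uint8, blue, green, red); there is no depth.
- imaging.calibration(name): a dict with "fx", "fy", "cx", "cy" (pixels), "distortion" ([k1, k2, p1, p2, k3] as OpenCV has them; the pictures are not rectified), "world_from_camera" (4x4, takes a point from camera to world coordinates). Camera axes: x right, y up, looking along -z (the intrinsics and any distortion apply to the point x, -y, -z); pixel columns grow to the right and rows downward; lengths in mm; the calibration is good to about 2 mm. A picture is of the moment at which its call begins. calibration takes no time and is no camera call.
- arm.hand_in(): hands the job in, once; it reports no verdict.
The state is a dict: "time_s": time; "q": joint angles; "qd": joint speeds; "joint_efforts": joint torques, N m; "eef_pos": TCP position; "tool_rot": TCP orientation; "force": force on the tool from outside, world axes, zero at the start; "ft_torque": the same for the moment, N m; "grip_width": finger opening in mm.
Only numpy, scipy, OpenCV 4.12 (cv2) and the standard library are available. Lean on these libraries where they do the work, as an engineer would, in place of code of your own. Each camera call takes 0.05 s, during which the arm holds its last target.

## Task

Lock the bench turntable: put the long locking pin with the tall square head from the rack into the guide block on the disc, turn the disc until the hidden hole underneath lines up, and push the pin fully home so its collar sits on the block. Let go of everything; then take the turntable's black post and pull it sideways, in the turning direction, with slowly rising force up to about 15 N (never over 40 N) to prove that the pin holds. Leave the pin home and everything released, and do not disturb the drift, spray can and wrench.

Things in the scene. Friction and masses are not known exactly. Their poses are not given: they have to be found in the camera images.
- stand: Turntable stand fixed to the bench: grey square housing 230 x 230 mm, 70 mm high, with a metal disc (200 mm across, 12 mm thick, top 83 mm above the bench) turning on it about the vertical axis. Origin: centre of the housing's underside, on the turning axis; z up. Its -x side carries a small dark pointer rib (16 mm).
- turntable (a joint): Angle of the disc in the stand, rad, counter-clockwise from above positive. At 0 the guide block points at the pointer rib and the post away from it (stand's +x). Starts at 0.7 to 1.3, so it must be turned clockwise; stops at -0.6 and 1.5. Light friction (about 2 N at the post), stays where left. Turned slowly (under 80 mm/s at the block), the pin drops into the hidden hole by itself and locks it.
- plate (a point): Point on the turning axis at the top of the fixed smooth flat plate hidden under the disc, 70 mm above the bench; axes as the stand's. The plate has one vertical hole, 18 mm across, 40 mm deep, 70 mm from the axis. Where it lies is not known exactly and cannot be seen: up to 0.3 rad to either side of the pointer rib's direction (the stand's -x).
- bush (a point): Mouth of the guide hole: centre of the upper face of the dark square steel block (44 x 44 mm) on the disc, 107 mm above the bench, 70 mm from the turning axis. The vertical hole, 17.6 mm across, goes through block and disc, 36 mm deep; 1 mm below it is the fixed plate. Its axes turn with the disc.
- post (a point): Centre of the top of the upright black round post (22 mm diameter, 53 mm free height, top 140 mm above the bench) on the disc, 70 mm from the turning axis, opposite the guide block: the handle for turning the disc. Two low jaws (up to 21 mm above the disc) lie on the disc at right angles to the line from post to block.
- rack: Blue rack block fixed to the bench, 140 mm (x) x 50 mm (y) x 70 mm high, origin at the centre of its underside. Two holes 19 mm wide at x = -40 and +40 mm hold the locking pin and the drift, either one in either hole.
- pin: Steel locking pin, 117 mm long, 0.14 to 0.28 kg, upright in the rack, collar resting on it. From the bottom: shank 16 mm diameter, 67 mm long, its last 9 mm tapered to 10 mm; collar 30 mm diameter, 8 mm thick; square dark grip 26 x 26 mm, 42 mm tall. Origin: tip centre, z to the head, x and y square to the grip's flats. Resting on the hidden plate beside the hole, its collar stands 30 mm above the guide block.
- pin_collar (a point): Centre of the underside of the pin's collar, 67 mm above its tip; lies on the block's upper face when the pin is home.
- pin_top (a point): Centre of the top of the pin's grip, 117 mm from its tip.
- drift: Bystander: drift with a round head 32 mm across, 22 mm tall, and no collar, standing in the other rack hole; its top is 22 mm above the rack, lower than the pin's (50 mm). Origin 20 mm below its tip, on its axis.
- can: Bystander: plain metal spray can, 60 mm diameter, 170 mm tall with its white cap, standing; origin at its underside.
- wrench: Bystander: steel wrench 200 mm long lying on the bench; origin under its middle.

How it is judged:
By the outcome, as a careful person would: the job done as asked, in the order asked, and still so for the second after the job is handed in, with the robot touching nothing.
It also fails if it takes over 58 s, if anything falls off the work surface, if the arm or the gripper's body presses on something with over 40 N, if the wrist force passes 120 N, or if a joint passes its speed limit or range.

## Working session

There is one attempt and no reset: what is moved stays moved. The work goes in short steps, Python scripts to look and compute and a shell command to move; the robot and the scene stay as the last step left them, time stands still between calls to the robot, and variables do not carry over. Pictures are saved under pics/ and viewed, and the job is handed in when it is done.

```bash
mkdir -p pics; python3 - <<'E'
from station import status, imaging, arm
import cv2
print(status.read_state(), arm.nose_length)
for n in("scene","top"):
    im=imaging.camera(n); cv2.imwrite(f"pics/{n}0.png",im); print(imaging.calibration(n))
E
```

```text
{'time_s': 0.0, 'q': array([-1.22728251e+00,  5.28434694e-02,  1.40172939e+00,  2.89517592e-05,
        1.68862548e+00, -7.02877099e-02]), 'qd': array([-0.00043311,  0.00128928, -0.00196067, -0.00026615, -0.00062276,
       -0.00114564]), 'joint_efforts': array([-3.06948486e-04, -3.81666076e+01, -3.60186696e+01, -1.03115144e-04,
        6.17671045e-03,  1.15560971e-05]), 'eef_pos': array([ 211.11811775, -480.64729245,  403.86635071]), 'tool_rot': array([[-9.15597554e-01, -5.13722040e-04,  4.02095580e-01],
       [-4.02095883e-01,  1.52156592e-03, -9.15596301e-01],
       [-1.41452932e-04, -9.99998710e-01, -1.59970755e-03]]), 'force': array([0.83593195, 0.78164223, 0.41545324]), 'ft_torque': array([ 0.00793779, -0.01144534,  0.01685492]), 'grip_width': 84.99272633657833} 173.4
{'fx': 411.39450583358433, 'fy': 411.39450583358433, 'cx': 263.4139660062641, 'cy': 189.08395106170897, 'distortion': array([-0.03691103,  0.        ,  0.        ,  0.        ,  0.        ]), 'world_from_camera': array([[-8.88552217e-01, -2.62986055e-01,  3.75916603e-01,
         9.73025843e+02],
       [ 4.58587844e-01, -5.32574373e-01,  7.11380156e-01,
         6.47895412e+02],
       [ 1.31204879e-02,  8.04489199e-01,  5.93822348e-01,
         7.05852056e+02],
       [ 0.00000000e+00,  0.00000000e+00,  0.00000000e+00,
         1.00000000e+00]])}
{'fx': 414.4056579889086, 'fy': 414.4056579889086, 'cx': 256.76700387610776, 'cy': 194.07368163987013, 'distortion': array([-0.019498,  0.      ,  0.      ,  0.      ,  0.      ]), 'world_from_camera': array([[-8.16107990e-03,  9.96325688e-01, -8.52556113e-02,
         4.79449774e+02],
       [-9.99929628e-01, -7.39694681e-03,  9.27490239e-03,
        -5.06690871e+01],
       [ 8.61019229e-03,  8.53253050e-02,  9.96315942e-01,
         1.24628446e+03],
       [ 0.00000000e+00,  0.00000000e+00,  0.00000000e+00,
         1.00000000e+00]])}
```

View pics/scene0.png

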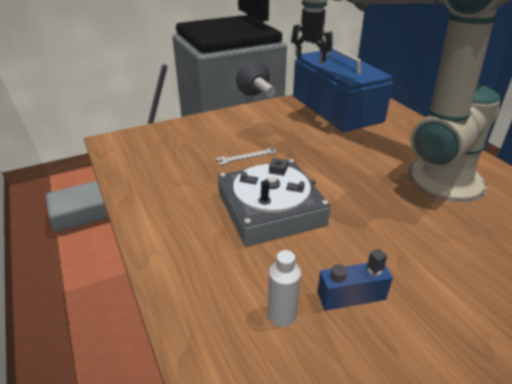

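View pics/top0.png

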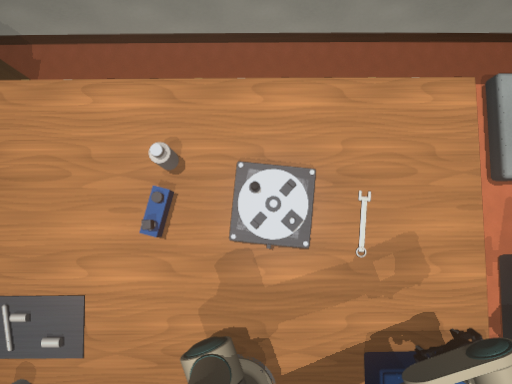

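```bash
python3 - <<'E'
import cv2,numpy as np
t=cv2.imread("pics/top0.png");s=cv2.imread("pics/scene0.png")
a=cv2.resize(t[150:260,220:330],(600,600),interpolation=cv2.INTER_CUBIC);cv2.imwrite("pics/c1.png",a)
b=cv2.resize(t[180:245,130:185],None,fx=8,fy=8,interpolation=cv2.INTER_CUBIC);
c=cv2.resize(s[240:315,310:400],None,fx=6,fy=6,interpolation=cv2.INTER_CUBIC);cv2.imwrite("pics/c2.png",b);cv2.imwrite("pics/c3.png",c)
E
```

```text
(no output)
```

View pics/c1.png

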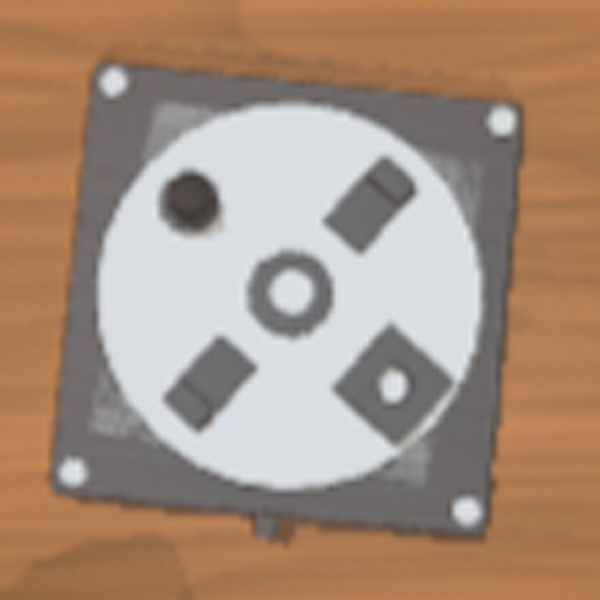

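View pics/c2.png

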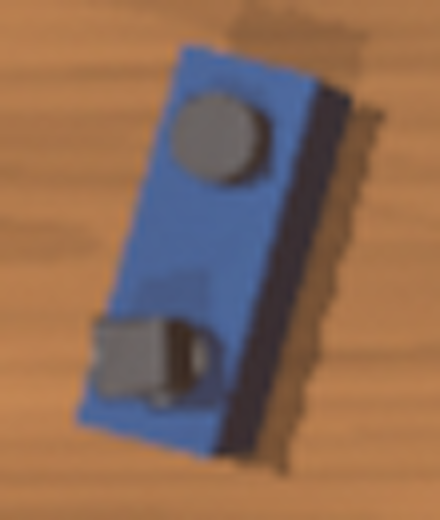

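View pics/c3.png

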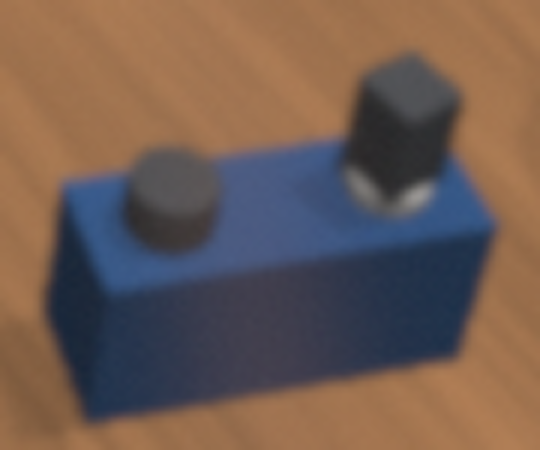

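```bash
cat > h.py <<'E'
import numpy as np,cv2
from station import imaging
def ray(n,p):
    c=imaging.calibration(n);K=np.array([[c['fx'],0,c['cx']],[0,c['fy'],c['cy']],[0,0,1.]])
    u=cv2.undistortPoints(np.array([[p]],float),K,np.array(c['distortion']))[0,0]
    T=c['world_from_camera'];d=T[:3,:3]@np.array([u[0],-u[1],-1]);return T[:3,3],d
def onz(n,p,z):
    o,d=ray(n,p);return o+d*(z-o[2])/d[2]
def proj(n,P):
    c=imaging.calibration(n);K=np.array([[c['fx'],0,c['cx']],[0,c['fy'],c['cy']],[0,0,1.]])
    T=np.linalg.inv(c['world_from_camera']);q=T[:3,:3]@np.array(P,float)+T[:3,3];q=q*[1,-1,-1]
    return cv2.projectPoints(q.reshape(1,1,3),np.zeros(3),np.zeros(3),K,np.array(c['distortion']))[0].ravel()
def tri(p1,p2):
    o1,d1=ray("top",p1);o2,d2=ray("scene",p2)
    A=np.c_[d1,-d2];s=np.linalg.lstsq(A,o2-o1,rcond=None)[0]
    a=o1+s[0]*d1;b=o2+s[1]*d2;return (a+b)/2,np.linalg.norm(a-b)
E
python3 - <<'E'
from h import *
np.set_printoptions(precision=1,suppress=True)
t=cv2.imread("pics/top0.png")
def c1(x,y):return ((x+.5)/5.4545-.5+220,(y+.5)/5.4545-.5+150)
def c2(x,y):return ((x+.5)/8-.5+130,(y+.5)/8-.5+180)
def c3(x,y):return ((x+.5)/6-.5+310,(y+.5)/6-.5+240)
# disc by threshold
m=(t.min(2)>180).astype(np.uint8);m[:150]=0;m[260:]=0;m[:,:220]=0;m[:,330:]=0
cs,_=cv2.findContours(m,cv2.RETR_EXTERNAL,cv2.CHAIN_APPROX_NONE);c=max(cs,key=cv2.contourArea)
e=cv2.fitEllipse(cv2.convexHull(c));print("disc",e,onz("top",e[0],83))
print("corner screws z70",[onz("top",c1(*p),70)[:2] for p in [(113,82),(502,122),(467,511),(73,473)]])
print("sq corners",[onz("top",c1(*p),70)[:2] for p in [(95,62),(522,103),(487,535),(52,492)]])
print("rib",onz("top",c1(265,527),65))
print("block corners",[onz("top",c1(*p),107)[:2] for p in [(391,325),(452,384),(400,445),(334,387)]], onz("top",c1(394,386),107))
print("post",onz("top",c1(190,201),140))
print("rack corners",[onz("top",c2(*p),70)[:2] for p in [(183,46),(322,86),(217,455),(78,422)]])
print("pin top",onz("top",c2(130,357),120),onz("scene",c3(411,90),120), tri(c2(130,357),c3(411,90)))
print("grip corners top",[onz("top",c2(*p),120)[:2] for p in [(95,318),(167,318),(163,395),(95,390)]])
print("grip corners scene",[onz("scene",c3(*p),120)[:2] for p in [(413,54),(460,95),(411,125),(364,82)]])
print("drift",onz("top",c2(216,137),92))
E
```

```text
disc ((272.4860534667969, 203.77427673339844), (69.6876449584961, 70.07429504394531), 107.80025482177734) [ 551.3 -105.5   83. ]
corner screws z70 [array([665.2, -15.1]), array([ 642.6, -219.4]), array([ 439.6, -197.3]), array([460.9,   6.5])]
sq corners [array([675.8,  -5.7]), array([ 652.6, -230.1]), array([ 427.2, -207.5]), array([451.2,  17.4])]
rib [432.1 -92.8  65. ]
block corners [array([ 534.5, -155.9]), array([ 504.5, -186.3]), array([ 474.1, -159.6]), array([ 503.5, -126.7])] [ 503.8 -157.   107. ]
post [594.7 -54.9 140. ]
rack corners [array([607.4, 235.7]), array([592.7, 186. ]), array([462.2, 221.8]), array([474.2, 271. ])]
pin top [496.2 240.1 120. ] [498.2 242.  120. ] (array([496.3, 240.6, 117.8]), np.float64(0.2562839846794293))
grip corners top [array([509.5, 252.1]), array([509.3, 227.7]), array([483.3, 228.7]), array([485.1, 251.8])]
grip corners scene [array([486.5, 229.1]), array([485.1, 251.2]), array([508.6, 254.5]), array([509.9, 232. ])]
drift [573.  218.4  92. ]
```

```bash
cat >> h.py <<'E'
from station import status
def go(P,zyaw=None):
    s=status.read_state();R=s['tool_rot'];d=R.T@(np.array(P,float)-s['eef_pos'])
    y=np.degrees(np.arctan2(R[1,2],R[0,2]));t=0
    if zyaw is not None: t=-((zyaw-y+180)%360-180)
    print("t %.2f pos %s zyaw %.1f grip %.1f F %s"%(s['time_s'],np.round(s['eef_pos'],1),y,s['grip_width'],np.round(s['force'],1)))
    print("row: %.4f %.4f %.4f turn %.4f"%(*(d/500),t/180))
E
python3 -c "
from h import *
go([496,240,330],-87)"
python3 -m crank '-0.5 0 -0.5 0.115 100;-0.5 0 -0.5 0.115 100;-0.5 0 -0.5 0.115 100;-0.5 0 -0.5 0.115 100;-0.5 0 -0.5 0.115 100'
python3 -c "
from h import *
go([496,240,330],-87)"
```

```text
t 0.10 pos [ 211.1 -480.7  404. ] zyaw -66.3 grip 85.4 F [0.1 0.6 0.1]
row: -1.1012 0.1496 -1.0904 turn 0.1151
time_s: 0.6
eef_pos: [301.5, -247.4, 404.3]
tool_rot: [[-0.999, -0.0, 0.052], [-0.052, 0.0, -0.999], [0.0, -1.0, -0.0]]
force: [1.5, -0.6, -0.1]
grip_width: 85.4
t 0.60 pos [ 301.5 -247.4  404.3] zyaw -87.0 grip 85.4 F [ 1.5 -0.6 -0.1]
row: -0.4390 0.1489 -0.9533 turn -0.0002
```

```bash
python3 -m crank '-0.42 0.05 -0.95 0 100;-0.42 0.05 -0.95 0 100;-0.42 0.05 -0.95 0 100;-0.42 0.05 -0.95 0 100;-0.42 0.05 -0.95 0 100'
python3 -c "
from h import *
go([496,240,330],-87)"
```

```text
time_s: 1.1
eef_pos: [390.2, -13.7, 392.5]
tool_rot: [[-0.999, 0.0, 0.052], [-0.052, -0.0, -0.999], [-0.0, -1.0, 0.0]]
force: [1.4, -0.9, 0.9]
grip_width: 85.3
t 1.10 pos [390.2 -13.7 392.5] zyaw -87.0 grip 85.3 F [ 1.4 -0.9  0.9]
row: -0.2378 0.1251 -0.4957 turn 0.0000
```

```bash
python3 -m crank '-0.22 0.12 -0.46 0 100;-0.22 0.12 -0.46 0 100;-0.22 0.12 -0.46 0 100;-0.22 0.12 -0.46 0 100;-0.22 0.12 -0.46 0 100'
python3 -m crank '0 0 0 0 100; 0 0 0 0 100'
python3 -c "
from h import *
go([496,240,300],-87)"
```

```text
time_s: 1.6
eef_pos: [483.8, 211.0, 334.5]
tool_rot: [[-0.999, -0.0, 0.053], [-0.053, -0.0, -0.999], [0.0, -1.0, 0.0]]
force: [1.0, -1.1, 0.6]
grip_width: 85.6
time_s: 1.8
eef_pos: [483.5, 209.6, 334.0]
tool_rot: [[-0.999, -0.003, 0.054], [-0.054, -0.001, -0.999], [0.003, -1.0, 0.001]]
force: [0.0, -0.0, -0.3]
grip_width: 85.6
t 1.80 pos [483.5 209.6 334. ] zyaw -86.9 grip 85.6 F [ 0.  -0.  -0.3]
row: -0.0285 0.0678 -0.0595 turn 0.0006
```

```bash
python3 -m crank '-0.0285 0.0 -0.0595 0 100;-0.0285 0.05 -0.0595 0 100;-0.0285 0.1 -0.0595 0 100;-0.0285 0.15 -0.0595 0 100;-0.0285 0.15 -0.0595 0 100'
python3 - <<'E'
from h import *
go([496,240,258],-87)
for n in("scene","top"):
    im=imaging.camera(n); cv2.imwrite(f"pics/{n}1.png",im)
t=cv2.imread("pics/top1.png");s=cv2.imread("pics/scene1.png")
a=cv2.resize(t[140:260,110:210],(400,480),interpolation=cv2.INTER_CUBIC)
b=cv2.resize(s[200:320,300:400],(400,480),interpolation=cv2.INTER_CUBIC)
cv2.imwrite("pics/p1.png",np.hstack([a,b]))
E
```

```text
time_s: 2.3
eef_pos: [495.3, 237.7, 257.7]
tool_rot: [[-0.999, -0.005, 0.051], [-0.051, -0.002, -0.999], [0.005, -1.0, 0.002]]
force: [-0.7, 0.5, -0.2]
grip_width: 85.6
t 2.30 pos [495.3 237.7 257.7] zyaw -87.1 grip 85.6 F [-0.7  0.5 -0.2]
row: -0.0017 -0.0006 -0.0045 turn -0.0005
```

View pics/p1.png

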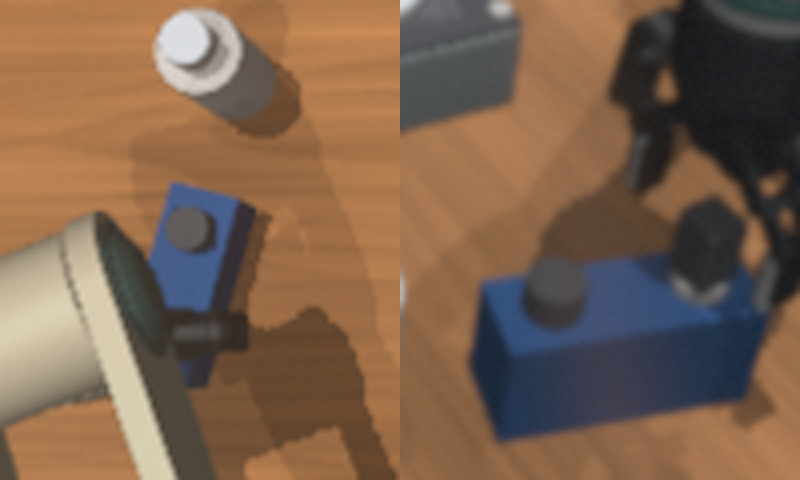

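The fingers straddle the pin's grip (scene crop, about 640,160 and 765,280), with the drift clear. I'll close now.

```bash
python3 -m crank '-0.001 0 -0.004 0 100;-0.001 0 -0.004 0 60;-0.001 0 -0.004 0 0;-0.001 0 -0.004 0 0;-0.001 0 -0.004 0 0'
python3 -m crank '0 0 0 0 0;0 0 0 0 0;0 0 0 0 0;0 0 0 0 0;0 0 0 0 0'
python3 - <<'E'
from h import *
go([496,240,258],-87)
E
```

```text
time_s: 2.9
eef_pos: [496.6, 241.4, 260.6]
tool_rot: [[-0.999, 0.0, 0.053], [-0.053, -0.0, -0.999], [-0.0, -1.0, 0.0]]
force: [0.2, -0.6, 0.3]
grip_width: 28.1
time_s: 3.4
eef_pos: [496.7, 241.4, 260.7]
tool_rot: [[-0.999, 0.0, 0.052], [-0.052, 0.0, -0.999], [-0.0, -1.0, -0.0]]
force: [-1.0, -1.6, 4.8]
grip_width: 25.3
t 3.40 pos [496.7 241.4 260.7] zyaw -87.0 grip 25.3 F [-1.  -1.6  4.8]
row: 0.0014 0.0054 0.0027 turn 0.0000
```

```bash
python3 -m crank '0 -0.06 0 0 0;0 -0.15 0 0 0;0 -0.25 0 0 0;0 -0.25 0 0 0;0 -0.25 0 0 0'
python3 - <<'E'
from h import *
go([503.8,-157,382],-87)
im=imaging.camera("scene"); cv2.imwrite(f"pics/s2.png",im[60:340,150:450])
E
```

```text
time_s: 3.9
eef_pos: [496.6, 241.4, 385.4]
tool_rot: [[-0.999, 0.001, 0.053], [-0.053, 0.0, -0.999], [-0.001, -1.0, -0.0]]
force: [-1.1, -0.1, -2.8]
grip_width: 25.3
t 3.90 pos [496.6 241.4 385.4] zyaw -87.0 grip 25.3 F [-1.1 -0.1 -2.8]
row: 0.0274 0.0065 0.7965 turn 0.0001
```

View pics/s2.png

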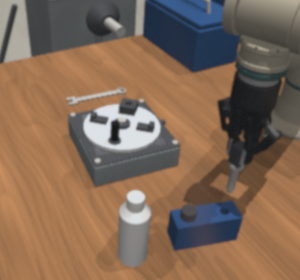

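```bash
python3 - <<'E'
from h import *
s=cv2.imread("pics/scene0.png")
a=cv2.resize(s[140:250,210:335],None,fx=6,fy=6,interpolation=cv2.INTER_CUBIC);cv2.imwrite("pics/c4.png",a[:600,:750])
E
python3 -m crank '0.025 0 0.75 0 0;0.025 0 0.75 0 0;0.025 0 0.75 0 0;0.025 0 0.75 0 0;0.025 0 0.75 0 0'
python3 -c "
from h import *
go([503.8,-157,382],-87)"
```

```text
time_s: 4.45
eef_pos: [500.8, -10.4, 382.4]
tool_rot: [[-0.999, -0.005, 0.053], [-0.053, 0.0, -0.999], [0.005, -1.0, -0.001]]
force: [1.4, 0.3, -2.2]
grip_width: 25.0
t 4.45 pos [500.8 -10.4 382.4] zyaw -87.0 grip 25.0 F [ 1.4  0.3 -2.2]
row: 0.0095 0.0006 0.2931 turn 0.0002
```

View pics/c4.png

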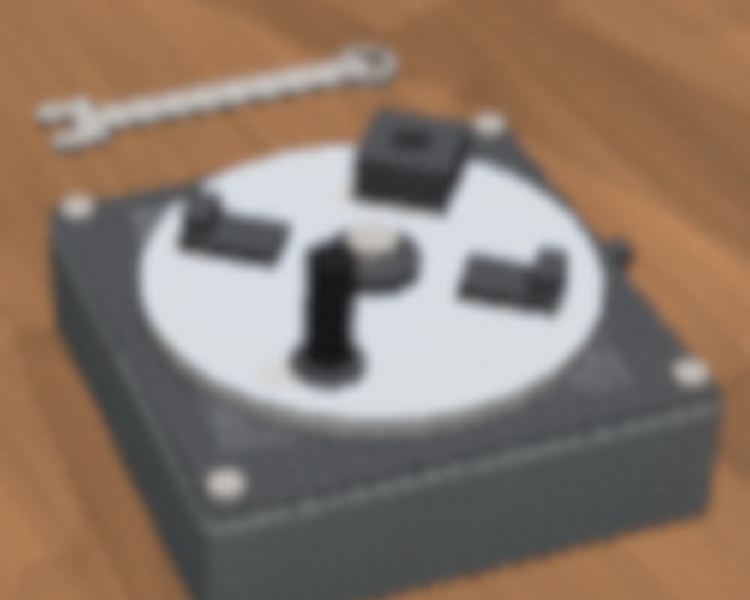

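```bash
python3 - <<'E'
from h import *
np.set_printoptions(precision=1,suppress=True)
def c1(x,y):return ((x+.5)/5.4545-.5+220,(y+.5)/5.4545-.5+150)
def c4(x,y):return ((x+.5)/6-.5+210,(y+.5)/6-.5+140)
print(onz("scene",c4(412,138),107),tri(c1(392,386),c4(412,138)))
print("post",onz("scene",c4(331,246),140),tri(c1(190,201),c4(331,246)))
print("corners",[onz("scene",c4(*p),107) for p in [(375,110),(470,128),(450,167),(357,148)]])
E
python3 -m crank '0.009 0 0.28 0 0;0.009 0 0.28 0 0;0.009 0 0.28 0 0;0.009 0 0.28 0 0;0.009 0.0 0.28 0 0'
python3 -m crank '0 0 0 0 0;0 0 0 0 0;0 0 0 0 0'
python3 - <<'E'
from h import *
go([504,-157,372],-87)
for n in("scene","top"):
    im=imaging.camera(n); cv2.imwrite(f"pics/{n}3.png",im)
t=cv2.imread("pics/top3.png");s=cv2.imread("pics/scene3.png")
a=cv2.resize(t[150:250,230:330],(400,400),interpolation=cv2.INTER_CUBIC)
b=cv2.resize(s[100:220,210:330],(480,480),interpolation=cv2.INTER_CUBIC)
cv2.imwrite("pics/p3.png",b);cv2.imwrite("pics/p3t.png",a)
E
```

```text
[ 503.1 -158.5  107. ] (array([ 504.1, -156.1,  108.6]), np.float64(0.799816688301103))
post [596.3 -58.9 140. ] (array([596. , -55.8, 141.6]), np.float64(3.464410881639543))
corners [array([ 506.9, -186.5,  107. ]), array([ 475.6, -154.2,  107. ]), array([ 499.5, -130.4,  107. ]), array([ 529.1, -162.1,  107. ])]
time_s: 4.95
eef_pos: [504.0, -149.3, 382.6]
tool_rot: [[-0.999, -0.005, 0.051], [-0.051, 0.002, -0.999], [0.005, -1.0, -0.002]]
force: [0.7, 0.7, -3.1]
grip_width: 25.0
time_s: 5.25
eef_pos: [504.4, -147.6, 385.2]
tool_rot: [[-0.999, -0.0, 0.054], [-0.054, 0.0, -0.999], [0.0, -1.0, -0.0]]
force: [-0.5, -0.6, -2.7]
grip_width: 24.8
t 5.25 pos [ 504.4 -147.6  385.2] zyaw -86.9 grip 24.8 F [-0.5 -0.6 -2.7]
row: 0.0018 0.0265 0.0187 turn 0.0006
```

View pics/p3.png

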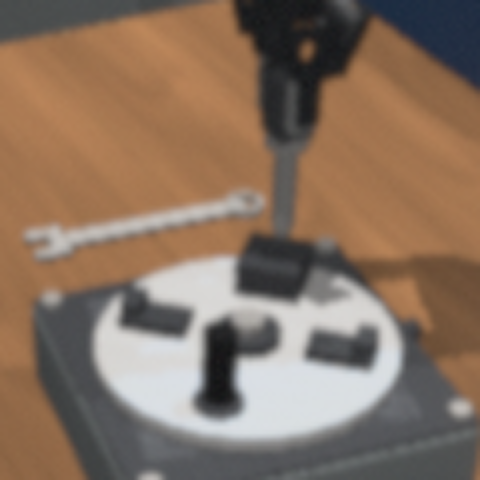

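View pics/p3t.png

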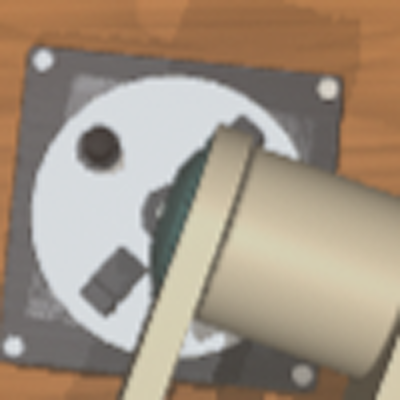

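```bash
python3 - <<'E'
from h import *
s=cv2.imread("pics/scene3.png")
z0=385.2-257.7;print("tip",z0,proj("scene",(504.4,-147.6,z0)))
for z in (z0+20,z0+35,z0+50):print(z,proj("scene",(504.4,-147.6,z)), proj("scene",(505.4,-147.6,z)),proj("scene",(504.4,-146.6,z)))
for r in range(136,162,3): print(r,s[r,268:296].astype(int).sum(1)//3)
E
```

```text
tip 127.5 [280.08721091 158.15739554]
147.5 [280.37049242 151.65533674] [280.03602486 151.74285175] [280.55753595 151.83459638]
162.5 [280.58684826 146.68500041] [280.24969238 146.7714558 ] [280.77559238 146.86239858]
177.5 [280.80662209 141.63222755] [280.46673811 141.71757274] [280.99709555 141.80767176]
136 [116 118 118 119 120 122 122 117 103  94  87  80  78  81  85  89  91  91
  97 105 114 118 117 118 119 118 119 119]
139 [115 117 116 117 117 117 118 119 117 112 100  92  90  91  91  91 102 113
 118 119 122 121 120 118 119 118 118 117]
142 [114 116 117 118 117 119 118 118 116 110  98  89  90  92  91  92 102 116
 121 124 122 121 122 122 122 121 120 119]
145 [118 118 118 118 117 119 119 119 118 110  97  90  90  93  91  96 105 114
 118 119 121 123 122 121 120 121 121 121]
148 [148 147 145 142 138 137 142 137 125 112  94  90  91  92  91  96 106 115
 119 118 117 117 118 121 123 123 123 122]
151 [178 177 170 155 144 147 149 144 130 112  97  90  91  91  92  99 114 119
 120 119 116 115 116 116 118 120 123 123]
154 [110 114 117 118 113 110 110 113 112 105  97  98  98  95  93 103 115 120
 120 117 115 112 112 113 116 117 119 121]
157 [118 118 116 113 106  99  97 100 103 102  97  95  96  96  99 111 117 117
 114 115 113 115 116 115 116 116 116 118]
160 [121 118 107  89  67  51  49  49  49  50  52  54  56  58  61  65  71  73
  75  82  94 108 117 120 120 115 111 113]
```

```bash
python3 -m crank '0.001 0 0.019 0 0;0.001 0.01 0.019 0 0;0.001 0.02 0.019 0 0;0.001 0.025 0.019 0 0;0.001 0.025 0.019 0 0'
python3 -m crank '0 0 0 0 0'
python3 - <<'E'
from h import *
go([504,-157,362],-87)
E
```

```text
time_s: 5.85
eef_pos: [504.2, -158.1, 372.1]
tool_rot: [[-0.999, -0.001, 0.052], [-0.052, 0.0, -0.999], [0.001, -1.0, -0.001]]
force: [1.0, -0.2, -2.6]
grip_width: 25.4
time_s: 5.95
eef_pos: [504.3, -158.1, 372.9]
tool_rot: [[-0.999, 0.0, 0.053], [-0.053, -0.0, -0.999], [-0.0, -1.0, 0.0]]
force: [-0.1, 0.3, -2.9]
grip_width: 25.4
t 5.95 pos [ 504.3 -158.1  372.9] zyaw -87.0 grip 25.4 F [-0.1  0.3 -2.9]
row: 0.0004 0.0218 -0.0022 turn 0.0001
```

```bash
python3 -m crank '0 0.008 -0.0016 0 0;0 0.014 -0.0016 0 0;0 0.018 -0.0016 0 0;0 0.022 -0.0016 0 0;0 0.022 -0.0016 0 0'
```

```text
time_s: 6.45
eef_pos: [504.2, -157.3, 361.6]
tool_rot: [[-0.999, -0.0, 0.052], [-0.052, 0.0, -0.999], [0.0, -1.0, -0.0]]
force: [0.5, -0.5, -3.1]
grip_width: 25.4
```

```bash
python3 -m crank '0 0.004 0 0 0;0 0.008 0 0 0;0 0.012 0 0 0;0 0.012 0 0 0'
```

```text
time_s: 6.85
eef_pos: [504.2, -157.3, 355.5]
tool_rot: [[-0.999, -0.001, 0.052], [-0.052, 0.0, -0.999], [0.001, -1.0, -0.0]]
force: [0.7, 0.3, -2.7]
grip_width: 24.9
```

```bash
python3 -m crank '0 0.006 0 0 0;0 0.012 0 0 0;0 0.018 0 0 0;0 0.024 0 0 0;0 0.03 0 0 0'
```

```text
time_s: 7.35
eef_pos: [504.2, -157.3, 340.6]
tool_rot: [[-0.999, -0.0, 0.053], [-0.053, -0.0, -0.999], [0.0, -1.0, 0.0]]
force: [-0.3, -0.2, -3.1]
grip_width: 25.3
```

```bash
python3 -m crank '0 0.005 0 0 0;0 0.01 0 0 0;0 0.014 0 0 0;0 0.018 0 0 0;0 0.018 0 0 0'
```

```text
time_s: 7.85
eef_pos: [504.2, -157.3, 331.6]
tool_rot: [[-0.999, -0.0, 0.052], [-0.052, 0.0, -0.999], [0.0, -1.0, -0.0]]
force: [0.3, 0.3, -1.6]
grip_width: 25.3
```

```bash
python3 -m crank '0 0.003 0 0 0;0 0.005 0 0 0;0 0.005 0 0 0'
```

```text
time_s: 8.15
eef_pos: [504.2, -157.3, 329.3]
tool_rot: [[-0.999, -0.0, 0.053], [-0.053, 0.0, -0.999], [0.0, -1.0, -0.0]]
force: [-0.0, -0.6, -2.4]
grip_width: 25.2
```

```bash
python3 -m crank '0 0.002 0 0 0;0 0.002 0 0 60;0 0.002 0 0 100;0 0.002 0 0 100;0 0.002 0 0 100'; python3 -m crank '0 -0.05 0 0 100;0 -0.1 0 0 100;0 -0.2 0 0 100;0 -0.2 0 0 100'
python3 - <<'E'
from h import *
s=imaging.camera("scene");t=imaging.camera("top")
b=cv2.resize(s[120:220,210:330],(600,500),interpolation=cv2.INTER_CUBIC)
cv2.imwrite("pics/p4.png",b);cv2.imwrite("pics/t4.png",t)
go([595,-54.5,340])
E
```

```text
time_s: 8.65
eef_pos: [504.2, -157.4, 328.8]
tool_rot: [[-0.999, 0.001, 0.053], [-0.053, -0.0, -0.999], [-0.001, -1.0, 0.0]]
force: [-0.2, -0.5, -0.1]
grip_width: 81.2
time_s: 9.05
eef_pos: [504.1, -157.3, 436.3]
tool_rot: [[-0.999, 0.012, 0.053], [-0.053, -0.005, -0.999], [-0.012, -1.0, 0.005]]
force: [0.5, -0.1, 0.4]
grip_width: 85.5
t 9.15 pos [ 504.2 -157.3  430. ] zyaw -87.0 grip 85.5 F [-0.1 -0.8 -0.5]
row: -0.1916 0.1804 -0.1961 turn 0.0000
```

View pics/p4.png

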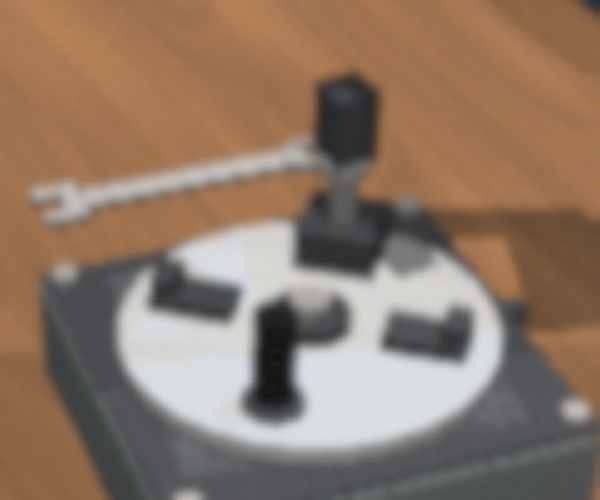

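The pin stands in the guide block with its collar well above it, at about (345,160) in the crop. Next I move to the post.

```bash
python3 -c "
from h import *
go([597,-55.5,330],-42.4)"
python3 -m crank '-0.195 0.0 -0.194 -0.248 60;-0.195 0.0 -0.194 -0.248 60;-0.195 0.1 -0.194 -0.248 60;-0.195 0.19 -0.194 -0.248 60;-0.195 0.19 -0.194 -0.248 60'
python3 -m crank '0 0 0 0 60;0 0 0 0 60'
python3 - <<'E'
from h import *
go([597,-55.5,279],-42.4)
s=imaging.camera("scene");t=imaging.camera("top")
b=cv2.resize(s[100:220,210:330],(480,480),interpolation=cv2.INTER_CUBIC)
a=cv2.resize(t[140:220,220:300],(320,320),interpolation=cv2.INTER_CUBIC)
b[:320,:]=b[:320,:];cv2.imwrite("pics/p5.png",np.hstack([b,np.vstack([a,np.zeros((160,320,3),np.uint8)])]))
E
```

```text
t 9.15 pos [ 504.2 -157.3  430. ] zyaw -87.0 grip 85.5 F [-0.1 -0.8 -0.5]
row: -0.1954 0.2004 -0.1939 turn -0.2477
time_s: 9.65
eef_pos: [595.7, -53.8, 323.4]
tool_rot: [[-0.689, -0.015, 0.725], [-0.725, 0.002, -0.689], [0.009, -1.0, -0.012]]
force: [-0.6, -1.0, 1.0]
grip_width: 51.3
time_s: 9.85
eef_pos: [596.5, -55.5, 333.6]
tool_rot: [[-0.698, 0.0, 0.716], [-0.716, -0.0, -0.698], [0.0, -1.0, 0.0]]
force: [1.2, 0.1, 0.8]
grip_width: 51.4
t 9.85 pos [596.5 -55.5 333.6] zyaw -44.3 grip 51.4 F [1.2 0.1 0.8]
row: -0.0007 0.1092 0.0007 turn -0.0103
```

View pics/p5.png

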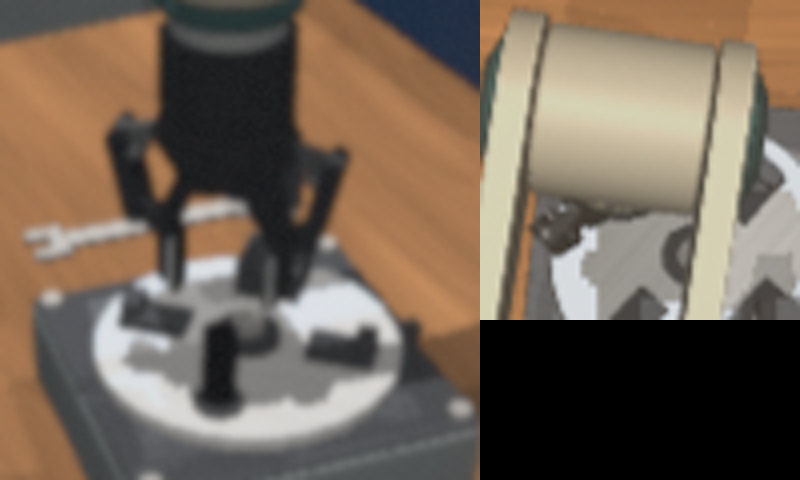

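Fingertips at crop (175,285) and (270,300) straddle the post column (220). I'll descend.

```bash
python3 -m crank '0 0.04 0 -0.01 60;0 0.08 0 -0.01 60;0 0.108 0 -0.01 60;0 0.108 0 -0.01 36;0 0.108 0 -0.01 36'
python3 -m crank '0 0 0 0 32;0 0 0 0 32'
python3 - <<'E'
from h import *
go([597,-55.5,279],-42.4)
s=imaging.camera("scene")
b=cv2.resize(s[100:220,210:330],(480,480),interpolation=cv2.INTER_CUBIC)
cv2.imwrite("pics/p6.png",b)
E
```

```text
time_s: 10.45
eef_pos: [596.6, -55.5, 280.4]
tool_rot: [[-0.673, 0.001, 0.74], [-0.74, -0.0, -0.673], [-0.001, -1.0, 0.001]]
force: [0.4, -0.9, 0.3]
grip_width: 30.7
time_s: 10.65
eef_pos: [596.7, -55.4, 280.8]
tool_rot: [[-0.672, 0.002, 0.74], [-0.74, -0.0, -0.672], [-0.001, -1.0, 0.002]]
force: [-0.2, -0.4, -0.1]
grip_width: 27.5
t 10.65 pos [596.7 -55.4 280.8] zyaw -42.2 grip 27.5 F [-0.2 -0.4 -0.1]
row: -0.0003 0.0035 0.0005 turn 0.0009
```

View pics/p6.png

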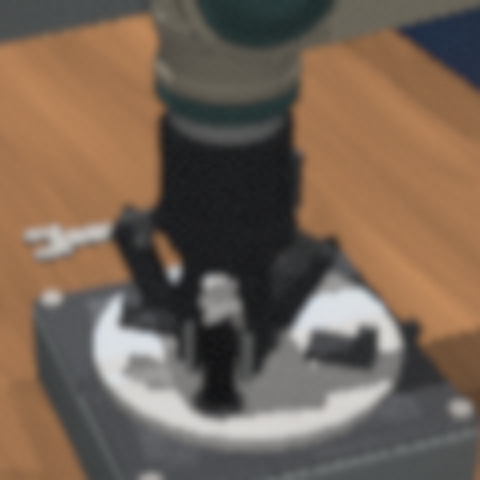

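```bash
python3 -m crank '0.0002 0 0.0073 0.0167 32;0.0008 0 0.0146 0.0333 32;0.0017 0 0.0219 0.05 32;0.0031 0 0.0291 0.0667 32;0.0048 0 0.0362 0.0833 32'
python3 -c "
from h import *
s=status.read_state();print(s['tool_rot'].T@s['force'])"
```

```text
time_s: 11.2
eef_pos: [608.2, -68.8, 280.0]
tool_rot: [[-0.842, -0.001, 0.54], [-0.54, 0.001, -0.842], [-0.0, -1.0, -0.001]]
force: [-3.7, 4.1, 3.2]
grip_width: 27.3
[ 0.93690696 -3.18139498 -5.45032773]
```

```bash
python3 -m crank '0.0002 0 0.0073 0.0167 32;0.0008 0 0.0146 0.0333 32;0.0017 0 0.0219 0.05 32;0.0031 0 0.0291 0.0667 32;0.0048 0 0.0362 0.0833 32'
python3 - <<'E'
from h import *
s=status.read_state();print(s['tool_rot'].T@s['force'])
s=imaging.camera("scene")
b=cv2.resize(s[100:220,210:330],(480,480),interpolation=cv2.INTER_CUBIC)
cv2.imwrite("pics/p7.png",b)
E
```

```text
time_s: 11.7
eef_pos: [616.1, -85.2, 280.0]
tool_rot: [[-0.953, -0.0, 0.304], [-0.304, 0.002, -0.953], [-0.0, -1.0, -0.001]]
force: [-2.4, 4.9, 1.9]
grip_width: 27.3
[ 0.79209632 -1.86836498 -5.34779665]
```

View pics/p7.png

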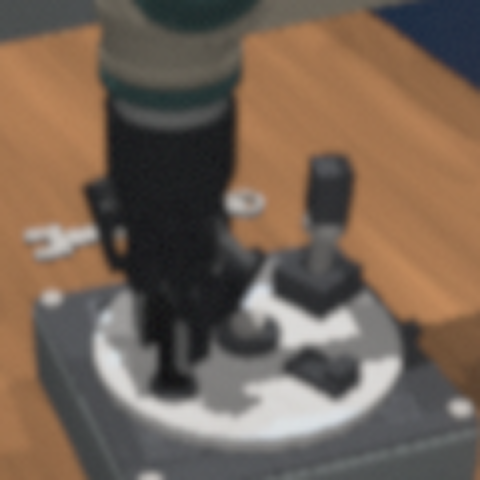

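```bash
cat > f.py <<'E'
from station import status
import numpy as np
s=status.read_state();R=s['tool_rot'];p=s['eef_pos']
print("t %.2f tool F"%s['time_s'],np.round(R.T@s['force'],1),"zyaw %.1f"%np.degrees(np.arctan2(R[1,2],R[0,2])),"post ang %.1f"%np.degrees(np.arctan2(p[1]+105.9,p[0]-551.3)),"tz %.2f"%s['ft_torque'][2],p.round(1))
E
python3 -m crank '0 0 0.0037 0.0083 32;0.0002 0 0.0073 0.0167 32;0.0004 0 0.011 0.025 32' >/dev/null; python3 f.py
```

```text
t 12.05 tool F [-0.4 -2.6 -4.8] zyaw -76.8 post ang 12.7 tz -0.01 [617.7 -90.9 280. ]
```

```bash
python3 -m crank '0 0 0.0037 0.0083 32;0.0002 0 0.0073 0.0167 32;0.0004 0 0.011 0.025 32' >/dev/null; python3 f.py
```

```text
t 12.35 tool F [-1.6 -3.6 -4.7] zyaw -81.3 post ang 7.8 tz 0.07 [618.7 -96.6 279.6]
```

```bash
python3 -m crank '0 0 0.0037 0.0083 32;0.0002 0 0.0073 0.0167 32;0.0004 0 0.011 0.025 32' >/dev/null; python3 f.py
```

```text
t 12.65 tool F [-0.9 -3.8 -4.8] zyaw -85.8 post ang 3.1 tz -0.06 [ 619.3 -102.2  279.5]
```

```bash
python3 -m crank '0 0 0.0037 0.0083 32;0.0002 0 0.0073 0.0167 32;0.0004 0 0.011 0.025 32' >/dev/null; python3 f.py
```

```text
t 12.95 tool F [-1.  -3.7 -4.1] zyaw -90.3 post ang -1.5 tz -0.00 [ 619.5 -107.6  279.5]
```

```bash
python3 -m crank '0 0 0.0037 0.0083 32;0.0002 0 0.0073 0.0167 32;0.0004 0 0.011 0.025 32' >/dev/null; python3 f.py
```

```text
t 13.25 tool F [-1.4 -2.4 -3.8] zyaw -94.8 post ang -6.2 tz 0.04 [ 619.2 -113.3  279.3]
```

```bash
python3 -m crank '0 0 0.0037 0.0083 32;0.0002 0 0.0073 0.0167 32;0.0004 0 0.011 0.025 32' >/dev/null; python3 f.py
```

```text
t 13.55 tool F [ 0.4 -2.6 -3. ] zyaw -99.3 post ang -10.8 tz -0.04 [ 618.5 -118.7  279.2]
```

```bash
python3 - <<'E'
from h import *
s=imaging.camera("scene")
b=cv2.resize(s[100:220,210:330],(480,480),interpolation=cv2.INTER_CUBIC)
cv2.imwrite("pics/p8.png",b)
E
```

```text
(no output)
```

View pics/p8.png

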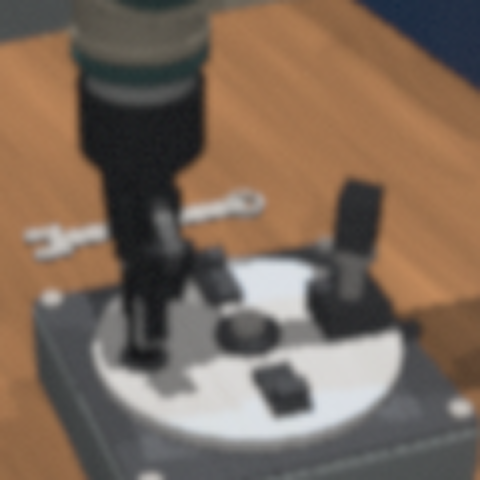

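```bash
python3 -m crank '0 0 0.0037 0.0083 32;0.0002 0 0.0073 0.0167 32;0.0004 0 0.011 0.025 32' >/dev/null; python3 f.py
```

```text
t 13.90 tool F [ 0.9 -0.3 -1.7] zyaw -103.8 post ang -15.4 tz 0.00 [ 617.4 -124.1  279.1]
```

```bash
python3 -m crank '0 0 0.0037 0.0083 32;0.0002 0 0.0073 0.0167 32;0.0004 0 0.011 0.025 32' >/dev/null; python3 f.py
```

```text
t 14.20 tool F [  4.1  -1.5 -22.3] zyaw -108.2 post ang -17.5 tz 0.16 [ 616.2 -126.4  279. ]
```

Force jumped to 22 N, so the pin is probably in. I'll back off and look.

```bash
python3 -m crank '0 0 -0.006 0 32;0 0 -0.009 0 32;0 0 -0.009 0 45;0 0 -0.009 0 45'; python3 f.py; python3 - <<'E'
from h import *
s=imaging.camera("scene")
b=cv2.resize(s[100:220,210:330],(480,480),interpolation=cv2.INTER_CUBIC)
cv2.imwrite("pics/p9.png",b)
E
```

```text
time_s: 14.6
eef_pos: [617.4, -125.5, 279.4]
tool_rot: [[-0.95, -0.0, -0.313], [0.313, -0.001, -0.95], [-0.0, -1.0, 0.001]]
force: [-0.5, 0.7, -0.9]
grip_width: 38.4
t 14.60 tool F [ 0.7  0.9 -0.5] zyaw -108.3 post ang -16.5 tz -0.04 [ 617.4 -125.5  279.4]
```

View pics/p9.png

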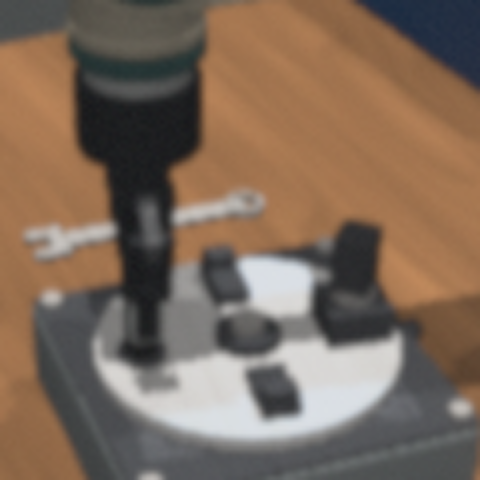

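```bash
python3 -m crank '0 -0.06 0 0 45;0 -0.14 0 0 45;0 -0.2 0 0 20;0 -0.2 0 0 0'; python3 - <<'E'
from h import *
s=imaging.camera("scene");t=imaging.camera("top")
go([484,-87.4,360])
b=cv2.resize(s[120:220,210:330],(720,600),interpolation=cv2.INTER_CUBIC)
cv2.imwrite("pics/p10.png",b);
cv2.imwrite("pics/t10.png",cv2.resize(t[170:250,230:330],(750,600),interpolation=cv2.INTER_CUBIC))
E
```

```text
time_s: 15.05
eef_pos: [617.5, -125.4, 385.8]
tool_rot: [[-0.95, 0.01, -0.313], [0.313, -0.003, -0.95], [-0.01, -1.0, -0.0]]
force: [0.7, 0.5, 0.2]
grip_width: 10.3
t 15.15 pos [ 617.3 -125.3  380. ] zyaw -108.2 grip 0.2 F [ 0.5 -0.1 -1.2]
row: 0.2770 0.0395 0.0116 turn 0.0000
```

View pics/p10.png

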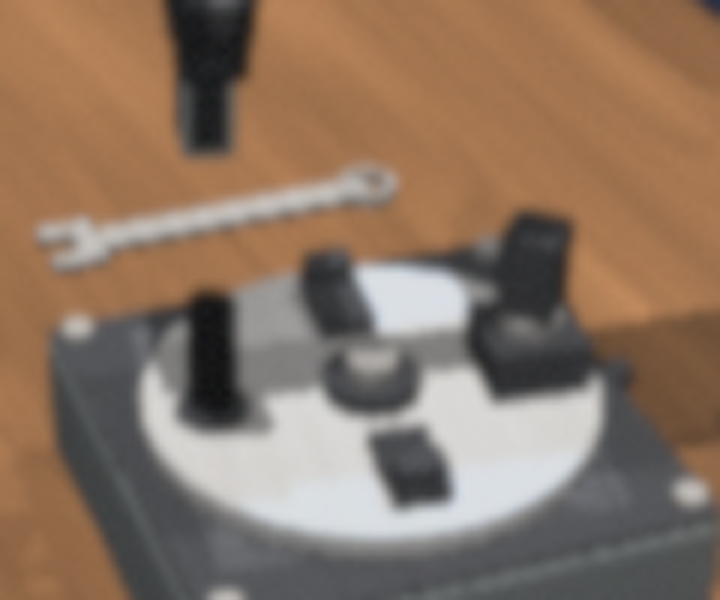

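View pics/t10.png

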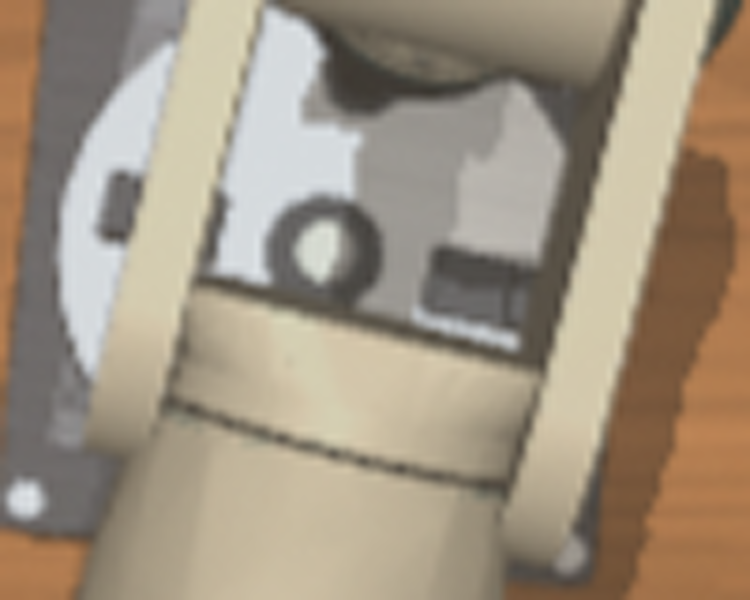

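```bash
python3 - <<'E'
from h import *
def c(x,y):return ((x+.5)/6-.5+210,(y+.5)/6-.5+120)
for z in (157,160,165):print(z,onz("scene",c(540,228),z))
for z in(107,112,157,160,165):print(z,(proj("scene",(483.8,-87.4,z))-[209.5,119.5])*6-.5)
print("start pin top check", proj("scene",(483.8,-87.4,107)))
go([484,-87.4,360])
E
```

```text
157 [482.89351893 -87.82607402 157.        ]
160 [485.57255959 -83.80465434 160.        ]
165 [490.03762735 -77.10228821 165.        ]
107 [531.16780287 327.62288896]
112 [531.90122991 318.00645424]
157 [538.6793574  228.99250963]
160 [539.1428723  222.89601692]
165 [539.9187139  212.68887504]
start pin top check [298.11130048 174.18714816]
t 15.15 pos [ 617.3 -125.3  380. ] zyaw -108.2 grip 0.2 F [ 0.5 -0.1 -1.2]
row: 0.2770 0.0395 0.0116 turn 0.0000
```

```bash
python3 -m crank '0.277 0.0 0.0115 0 0;0.277 0.0 0.0115 0 0;0.277 0.04 0.0115 0 0;0.277 0.08 0.0115 0 0;0.277 0.08 0.0115 0 0'; python3 -m crank '0 0 0 0 0;0 0 0 0 0';python3 -c "
from h import *
go([483.5,-87.5,330])"
```

```text
time_s: 15.65
eef_pos: [482.6, -86.8, 335.3]
tool_rot: [[-0.95, -0.007, -0.313], [0.313, 0.002, -0.95], [0.007, -1.0, 0.001]]
force: [-0.0, 0.3, -0.4]
grip_width: 0.0
time_s: 15.85
eef_pos: [484.8, -87.4, 340.2]
tool_rot: [[-0.95, 0.001, -0.313], [0.313, -0.0, -0.95], [-0.001, -1.0, 0.0]]
force: [0.8, 0.1, -0.7]
grip_width: -0.1
t 15.85 pos [484.8 -87.4 340.2] zyaw -108.2 grip -0.1 F [ 0.8  0.1 -0.7]
row: 0.0024 0.0205 0.0010 turn 0.0000
```

```bash
python3 -m crank '0.002 0.006 0 0 0;0.002 0.01 0 0 0;0.002 0.014 0 0 0;0.002 0.016 0 0 0'; python3 -m crank '0 0.002 0 0 0; 0 0.002 0 0 0'
```

```text
time_s: 16.25
eef_pos: [483.2, -86.8, 331.2]
tool_rot: [[-0.95, -0.0, -0.312], [0.312, 0.0, -0.95], [0.0, -1.0, 0.0]]
force: [-0.0, -0.5, 0.3]
grip_width: 0.1
time_s: 16.45
eef_pos: [483.2, -86.8, 330.6]
tool_rot: [[-0.95, 0.0, -0.313], [0.313, -0.0, -0.95], [-0.0, -1.0, 0.0]]
force: [-0.3, 0.2, 1.0]
grip_width: -0.2
```

```bash
python3 -m crank '0 0.002 0 0 0; 0 0.002 0 0 0'
```

```text
time_s: 16.65
eef_pos: [483.2, -86.8, 330.5]
tool_rot: [[-0.95, 0.002, -0.313], [0.313, -0.001, -0.95], [-0.002, -1.0, 0.0]]
force: [-1.5, -1.0, 6.7]
grip_width: -0.1
```

```bash
python3 -m crank '0 0.002 0 0 0; 0 0.002 0 0 0'
```

```text
time_s: 16.85
eef_pos: [483.2, -86.9, 330.5]
tool_rot: [[-0.95, 0.003, -0.313], [0.313, -0.001, -0.95], [-0.003, -1.0, 0.0]]
force: [-3.0, -1.1, 9.7]
grip_width: 0.1
```

```bash
python3 -m crank '0 0.003 0 0 0; 0 0.003 0 0 0'; python3 -m crank '0 -0.04 0 0 0;0 -0.1 0 0 0;0 -0.1 0 0 30'; python3 - <<'E'
from h import *
s=imaging.camera("scene")
b=cv2.resize(s[120:220,210:330],(720,600),interpolation=cv2.INTER_CUBIC)
cv2.imwrite("pics/p11.png",b);
a=np.radians(-15.3)
go([551.3+69*np.cos(a),-105.9+69*np.sin(a),380],-105.3)
E
```

```text
time_s: 17.05
eef_pos: [483.2, -86.9, 330.4]
tool_rot: [[-0.95, 0.004, -0.313], [0.313, -0.002, -0.95], [-0.004, -1.0, 0.0]]
force: [-5.5, -0.5, 17.7]
grip_width: -0.3
time_s: 17.35
eef_pos: [483.5, -86.8, 381.3]
tool_rot: [[-0.95, 0.007, -0.312], [0.312, -0.002, -0.95], [-0.007, -1.0, -0.0]]
force: [-0.4, -0.2, 0.3]
grip_width: 13.5
t 17.40 pos [483.3 -86.8 379. ] zyaw -108.2 grip 21.0 F [ 0.8 -0.1  0.2]
row: -0.2790 -0.0008 -0.0131 turn -0.0161
```

View pics/p11.png

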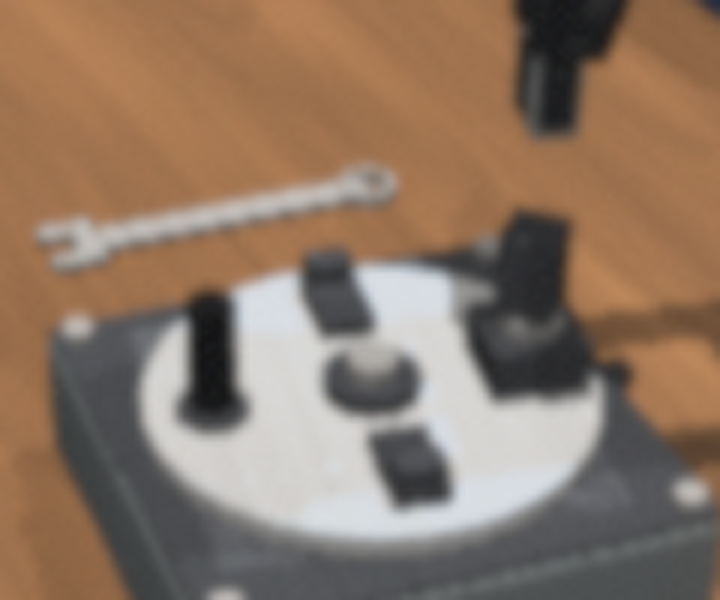

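The pin is home: the collar sits on the block at about (530,325), and the top of the grip was felt at z = 157.1. Back to the post for the pull.

```bash
python3 -m crank '-0.279 0.0 -0.013 0.016 60;-0.279 0.0 -0.013 0.016 60;-0.279 0 -0.013 0.016 60;-0.279 0.05 -0.013 0.016 60'; python3 -m crank '0 0 0 0 60;0 0 0 0 60';python3 -c "
from h import *
go([617.9,-124.1,280],-105.3)"
```

```text
time_s: 17.8
eef_pos: [621.2, -125.4, 351.8]
tool_rot: [[-0.933, 0.004, -0.36], [0.36, -0.001, -0.933], [-0.004, -1.0, -0.0]]
force: [0.1, -0.4, -0.4]
grip_width: 50.9
time_s: 18.0
eef_pos: [617.3, -124.0, 350.7]
tool_rot: [[-0.933, -0.003, -0.36], [0.36, 0.001, -0.933], [0.003, -1.0, 0.0]]
force: [0.2, 0.1, 0.4]
grip_width: 51.6
t 18.00 pos [ 617.3 -124.   350.7] zyaw -111.1 grip 51.6 F [0.2 0.1 0.4]
row: -0.0017 0.1414 -0.0004 turn -0.0321
```

```bash
python3 -m crank '-0.0017 0.0 0 -0.032 60;-0.0017 0.05 0 -0.032 60;-0.0017 0.1 0 -0.032 60;-0.0017 0.14 0 -0.032 60;-0.0017 0.14 0 -0.032 36'; python3 -m crank '0 0 0 0 29;0 0 0 0 29;0 0 0 0 29'; python3 f.py
python3 - <<'E'
from h import *
s=imaging.camera("scene")
b=cv2.resize(s[100:220,210:330],(480,480),interpolation=cv2.INTER_CUBIC)
cv2.imwrite("pics/p12.png",b)
E
```

```text
time_s: 18.5
eef_pos: [617.3, -124.1, 280.2]
tool_rot: [[-0.964, -0.004, -0.264], [0.264, 0.001, -0.964], [0.004, -1.0, 0.0]]
force: [-0.4, 0.7, -0.6]
grip_width: 38.0
time_s: 18.8
eef_pos: [618.7, -124.1, 284.1]
tool_rot: [[-0.965, 0.003, -0.264], [0.264, -0.0, -0.965], [-0.003, -1.0, -0.001]]
force: [0.1, 2.9, 1.9]
grip_width: 25.2
t 18.80 tool F [ 0.7 -1.9 -2.8] zyaw -105.3 post ang -15.1 tz -0.01 [ 618.7 -124.1  284.1]
```

View pics/p12.png

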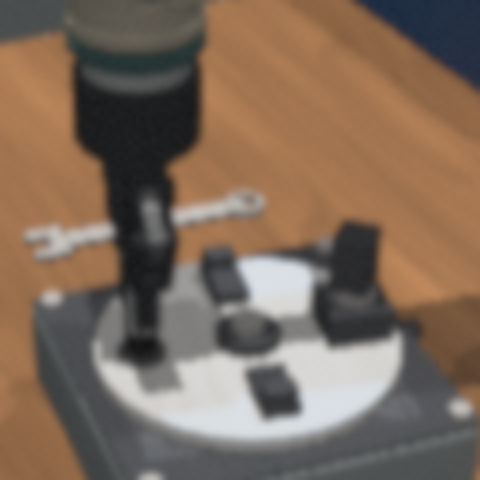

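```bash
python3 -m crank '0 0.004 -0.003 0 29;0 0.004 -0.003 0 29;0 0.004 -0.003 0 0;0 0.004 -0.003 0 0;0 0.004 -0.003 0 0'; python3 -m crank '0 0 0 0 0;0 0 0 0 0' >/dev/null; python3 f.py
```

```text
time_s: 19.35
eef_pos: [619.0, -122.7, 280.1]
tool_rot: [[-0.965, 0.001, -0.264], [0.264, 0.001, -0.965], [-0.0, -1.0, -0.001]]
force: [0.2, 3.5, 1.8]
grip_width: 20.5
t 19.55 tool F [ 0.2 -2.5 -5.7] zyaw -105.3 post ang -14.0 tz 0.01 [ 619.  -122.7  280.1]
```

Gripped. Now I'll raise the pull slowly, clockwise (+z).

```bash
python3 -m crank '0 0 0.0004 0 0;0 0 0.0008 0 0;0 0 0.0012 0 0;0 0 0.0012 0 0' >/dev/null; python3 f.py
```

```text
t 19.95 tool F [ 0.4 -2.4 -7.9] zyaw -105.3 post ang -14.1 tz 0.03 [ 618.9 -122.9  280.1]
```

```bash
python3 -m crank '0 0 0.0004 0 0;0 0 0.0008 0 0;0 0 0.0012 0 0;0 0 0.0012 0 0' >/dev/null; python3 f.py
```

```text
t 20.35 tool F [ 0.4 -1.5 -9. ] zyaw -105.3 post ang -14.3 tz -0.05 [ 618.8 -123.1  280.1]
```

```bash
python3 -m crank '0 0 0.0004 0 0;0 0 0.0008 0 0;0 0 0.0012 0 0;0 0 0.0012 0 0' >/dev/null; python3 f.py
```

```text
t 20.75 tool F [  0.1  -2.1 -12.1] zyaw -105.2 post ang -14.4 tz -0.10 [ 618.8 -123.2  280.1]
```

```bash
python3 -m crank '0 0 0.0004 0 0;0 0 0.0008 0 0;0 0 0.0012 0 0;0 0 0.0012 0 0' >/dev/null; python3 f.py
```

```text
t 21.15 tool F [ -0.4  -1.2 -14. ] zyaw -105.2 post ang -14.6 tz -0.06 [ 618.7 -123.4  280.1]
```

```bash
python3 -m crank '0 0 0.0004 0 0;0 0 0.0008 0 0;0 0 0.0012 0 0;0 0 0.0012 0 0' >/dev/null; python3 f.py
```

```text
t 21.55 tool F [ -0.4  -1.5 -16.1] zyaw -105.2 post ang -14.7 tz -0.10 [ 618.7 -123.6  280.1]
```

```bash
python3 -m crank '0 0 0.0 0 0;0 0 0 0 0;0 0 0 0 0' >/dev/null; python3 f.py;  python3 -m crank '0 0 -0.002 0 0;0 0 -0.004 0 0;0 0 -0.006 0 0;0 0 -0.007 0 0;0 0 -0.007 0 0'>/dev/null; python3 f.py
```

```text
t 21.85 tool F [ -0.8  -0.9 -14.8] zyaw -105.2 post ang -14.7 tz -0.12 [ 618.7 -123.6  280.1]
t 22.35 tool F [ 0.8 -2.2 -4. ] zyaw -105.3 post ang -13.9 tz 0.06 [ 619.  -122.6  280.1]
```

```bash
python3 -m crank '0 0 -0.001 0 0;0 0 -0.001 0 60;0 0 -0.001 0 60;0 0 -0.001 0 60;0 0 -0.001 0 60'; python3 -m crank '0 -0.05 0 0 60;0 -0.15 0 0 60;0 -0.25 0 0 60;0 -0.35 0 0 100;0 -0.35 0 0 100'
python3 -m crank '0 0 0.5 0 100;0 0 0.5 0 100;0 0 0.5 0 100;0 0 0.5 0 100;0 0 0.5 0 100'
python3 - <<'E'
from h import *
s=imaging.camera("scene");t=imaging.camera("top")
cv2.imwrite("pics/s13.png",s);cv2.imwrite("pics/t13.png",t)
b=cv2.resize(s[120:220,210:330],(720,600),interpolation=cv2.INTER_CUBIC)
cv2.imwrite("pics/p13.png",b);go([0,0,0])
E
```

```text
time_s: 22.85
eef_pos: [619.0, -122.3, 279.7]
tool_rot: [[-0.964, -0.0, -0.265], [0.265, -0.0, -0.964], [0.0, -1.0, 0.0]]
force: [0.7, 0.5, 0.3]
grip_width: 51.3
time_s: 23.35
eef_pos: [618.2, -121.9, 464.8]
tool_rot: [[-0.964, 0.015, -0.264], [0.264, -0.004, -0.964], [-0.015, -1.0, 0.0]]
force: [0.3, -0.2, 1.6]
grip_width: 78.0
time_s: 23.85
eef_pos: [552.2, -365.0, 454.8]
tool_rot: [[-0.964, 0.0, -0.264], [0.264, -0.0, -0.964], [-0.0, -1.0, 0.0]]
force: [0.1, -1.2, -1.1]
grip_width: 85.0
t 23.95 pos [ 550.5 -368.9  453.5] zyaw -105.8 grip 85.3 F [-0.1  0.5  0.6]
row: 1.2584 0.9086 -0.4122 turn 0.0000
```

View pics/p13.png

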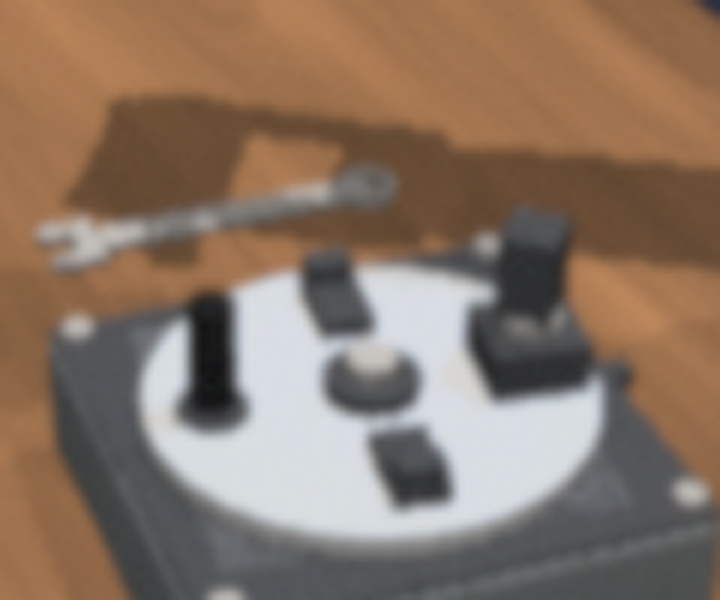

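View pics/t13.png

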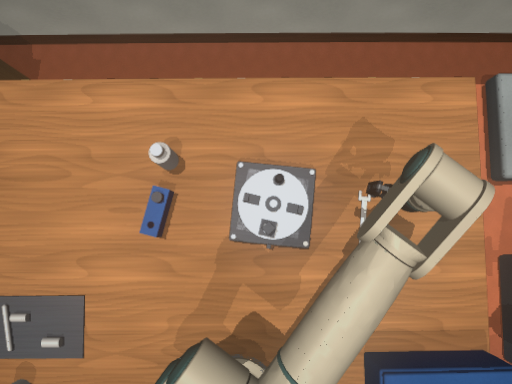

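View pics/s13.png

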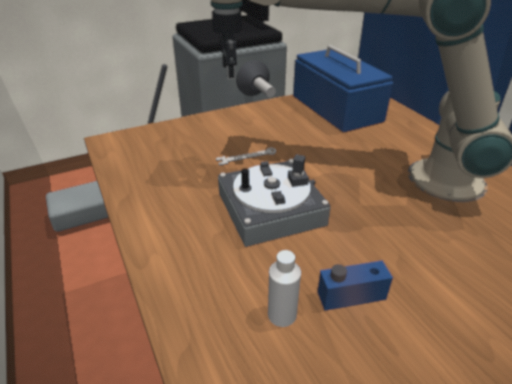

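The collar is on the block (crop 530,325). The can, drift and wrench are where they started, and the arm is clear. Handing in.

```bash
python3 -m crank '0 0 0 0 100;0 0 0 0 100;0 0 0 0 100' | head -2; python3 -c "
from station import arm
print(arm.hand_in())"
```

```text
time_s: 24.25
eef_pos: [553.7, -361.8, 455.2]
the job is handed in; nothing more can be done
None
```

The turntable is locked with the pin home, and I handed the job in at about 24 s with the arm clear of everything.

- **Pin in:** I lifted the pin from the rack, lowered it into the guide block and let it go just above the hidden plate.
- **Turning:** With the fingers loosely around the post, I turned the disc slowly clockwise. The pin dropped into the hole at roughly -10° disc angle, and the force on the post jumped to about 22 N, still under 40 N.
- **Pushing home:** Closed fingertips on the pin's head, pressed up to about 18 N, met a firm stop. The head was at about z = 157 mm, which matches the collar lying on the block.
- **Pull test:** I let go, gripped the post and pulled it clockwise. The force rose from about 6 N to 16 N over 2 s, and the post moved only about 0.9 mm. It held at about 15 N, so the pin holds. I then eased off and released.

In the last pictures the collar is on the block, and the drift, spray can and wrench look to be where they started. None of the final checks failed.

Two things went slightly off on the way. The camera views put the post 3 to 4 mm apart, and I mistyped one turn of the tool, which I corrected before lowering it. Neither touched anything.

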